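# Return a lunchbox tier through the sprung flap

### The arm

A 6-joint arm with a two-finger parallel gripper is mounted at the origin on the work surface. World frame = base frame: x ahead of the robot, y to its left, z up, the work surface at z = 0. Lengths are in m, angles in rad, forces in N, time in s.
With the tool pointing down it reaches from about 0.225 to 0.725 m from the base axis. Payload 3.1 kg.
Tool frame: the origin (TCP) lies on the front face of the gripper's body, between the roots of the fingers; the fingertips stand 73 mm ahead of it and the grasp point (between the pads) lies r.tcp_to_grasp ahead of it (r.tcp_to_grasp is the distance from the TCP to the grasp point, in m); z points along the fingers, y is the direction in which the jaws open and shut (so a half turn about z gives the same grasp; the last joint's range is limited). The gripper opens to 85 mm and grips with 20 to 120 N. Pads are 22 mm wide; open, the fingers measure 114 mm over their backs; the gripper's body (76 mm by 85 mm) begins 54 mm behind the grasp point. The pads swing forward as they close: fully open they stand 13 mm farther back than shut.
Start: joints at [-1.337, 0.048, 0.099, 1.622, 0, 1.443], TCP at [0.186, -0.491, 0.304] pointing down, gripper open.
Joint ranges: [-2.91, 2.91], [-0.99, 1.94], [-1.21, 1.42], [-2.12, 2.29], [-1.49, 1.47], [-3.14, 3.14]. Speed limits (rad/s): [2.79, 2.79, 3.14, 3.14, 3.14, 3.14].

### API

Orientations are given as [roll, pitch, yaw] about the fixed x, y, z axes, in that order (R = Rz(yaw) Ry(pitch) Rx(roll)).
In Python, from station import r gives the robot as it stands. The module is installed in compiled form; this text tells all that it offers.
- The arm moves only by the shell command python3 -m jog 'ROWS' [FORCE]. ROWS is JSON, a list of rows, each a list of 7 numbers: the shift along the tool's x, y, z as a fraction of full scale, then the turn, a rotation vector about the tool's x, y, z as a fraction of full scale, then the opening, from 0 (shut) to 1 (fully open). A call has 1 to 8 rows; each row shifts and turns the pose as measured when the row begins, along the tool's axes as they then stand; what a row does not reach is not made up. Full scale, the value 1, is 25 mm for a shift and 0.12 rad for a turn. A row lasts 1/12 s, in which the tool goes at most 41.7 mm and 7.16 degrees, less where a joint would pass 70% of its speed; a pose out of reach is approached as far as the arm can. A call with a number of a shift or a turn outside -1 to 1 is refused whole. A call with a gripper value outside its range is refused whole. The fingers move at their own pace and stop on an object; FORCE is the grip in N (left out, the last holds). Time passes only in rows, so rows that do not move let the fingers close. It gives the time, the measured TCP pose, the force and the opening at its end, in the units of the state.
- r.get_obs(): the state, without advancing time (a new reading comes with each control period).
- r.grab_frame(name): name is "scene" or "top" or "wrist"; returns (picture, depth): 384x512x3 uint8, blue, green, red; 384x512 float32, m along the optical axis (not along the pixel's ray), 0 where there is no reading.
- r.camera_model(name): a dict with "mtx" (3x3 intrinsics, pixels), "camera_from_world" (4x4, takes a point from world to camera coordinates). Camera axes: x right, y up, looking along -z (the intrinsics and any distortion apply to the point x, -y, -z); pixel columns grow to the right and rows downward; lengths in m; the calibration is good to about 2 mm. A picture is of the moment at which its call begins: read the wrist's pose just before it. camera_model takes no time and is no camera call; for the wrist camera it gives the pose at the moment of the call.
- r.sign_off(): hands the job in, once; it reports no verdict.
The state is a dict: "t": time; "qpos": joint angles; "joint_velocities": joint speeds; "effort": joint torques, N m; "position": TCP position; "orientation": TCP orientation; "force": force on the tool from outside, world axes, zero at the start; "wrist_torque": the same for the moment, N m; "gripper_width": finger opening in m.
Only numpy, scipy, OpenCV 4.12 (cv2) and the standard library are available. Lean on these libraries where they do the work, as an engineer would, in place of code of your own. Each camera call takes 0.05 s, during which the arm holds its last target. There are 200 camera calls.

### The job

The top tier of the green lunchbox stack is due back: lift it off the stack and push it right through the sprung flap in the sloping front of the return box, so that it drops inside and the flap swings shut behind it. Leave the other two tiers stacked as they stand, and do not disturb the bottle, bowl, spoon or fork.

Things in the scene. Friction and masses are not known exactly. Their poses are not given: they have to be found in the camera images.
- tier2_center (a point): Centre, half-way up, of the top tier of the stack, the one to return: a closed green plastic lunchbox tier of 140 g, 54 mm wide along its x (grip across this), 120 mm long along its y (125 over the end clips), 49 mm tall along z. Its foot, 6 mm high and 46 x 112 mm, sits loosely inside the 3 mm raised rim of the lid below, so it comes off straight up.
- tier1_center (a point): Centre of the middle tier, of the same size and shape; 46 mm below the top tier's centre. It stays where it is.
- tier0_center (a point): Centre of the bottom tier, of the same size and shape, 24.5 mm above the counter. It stays where it is.
- return_box: Closed grey sheet-metal box fixed on the counter, 320 mm deep (x), 240 wide (y), 285 high. Origin at the centre of its underside, +x to its back, z up. Its front is upright to z = 185 mm; from there (x = -160) a fascia slopes up and back at 35 degrees from level to the flat top (x = -17, z = 285). The only opening is in the fascia, shut by a flap. Inside: one empty space, floor at z = 8 mm.
- mouth (a point): Centre of the opening in the plane of the fascia (axes as the box's), 232 mm above the counter. Opening 160 mm wide (y), 140 mm long up the slope. Push in square to the fascia, along (sin 35, 0, -cos 35) in the box's axes: a tool tilted 35 degrees. A hood stands 45 mm proud along its upper edge, cheeks 22 mm along both sides; the lower edge is a nearly flush rolled lip.
- flap (a joint): Angle of the aluminium flap, rad: 0 shut (4 mm below the fascia's face), grows to at most 1.5 as it swings inward about its hinge on the upper edge of the opening. 138 mm long, 154 wide. A spring shuts it (0.18 N m shut, 0.08 more per rad). A tier held high on its sides and let go square, its centre 35 to 45 mm inside the fascia, falls in; let go half-way, it is pushed back out.
- bottle_center (a point): Closed steel sipper bottle with a black cap, standing, 68 mm diameter, 206 mm tall over its spout; this point is on its axis, 100 mm above its base. A bystander.
- bowl: Small white ceramic bowl with a blue rim, 120 mm diameter, 53 mm tall; origin at the centre of its underside. A bystander.
- spoon: Wooden spoon, 240 mm long along its x, 40 mm wide, 12 mm tall, lying on the counter; origin at mid-length on the counter. A bystander.
- fork: Steel fork, 192 mm long along its x, 24 mm wide, 4 mm thick, lying on the counter; origin at mid-length on the counter. A bystander.
There are look-alikes about, which are no part of the job. What is shaped like the part that bears tier2_center but blue or white is not meant. What is shaped like the part that bears tier1_center but yellow is not meant.

How it is judged:
On the way, in this order (a step that is already met when the one before it is completed fails the run):
1. the top tier has been lifted clear of the stack (distance between tier2_center and tier1_center above 0.075 m), for 0.1 s.
2. the tier is in the opening and holds the flap pushed in (value of joint flap above 0.35 rad and distance between tier2_center and mouth below 0.06 m), for 0.05 s.
At the end, for the whole second after the job is handed in: The returned tier lies at rest inside the return box (its centre within the box's walls and under 125 mm high), the flap is shut to within 0.06 rad, and the other two tiers stand stacked, upright and within 20 mm of where they were (x of tier2_center in the frame of return_box between -0.155 and 0.155 m and y of tier2_center in the frame of return_box between -0.115 and 0.115 m and height (world z) of tier2_center below 0.125 m and linear speed of tier2 below 0.05 m/s and value of joint flap below 0.06 rad and horizontal distance between tier1_center and tier0_center below 0.008 m and angle between tier1_center's own z axis and vertical below 0.1 rad and distance of each of tier0_center, tier1_center from where it was at the start of the episode below 0.02 m); the robot touches nothing.
It fails at once if one of the two lower tiers is dragged more than 30 mm or tipped over (distance of any of tier1_center, tier0_center from where it was at the start of the episode above 0.03 m or angle between tier0_center's own z axis and vertical above 0.4 rad).
It fails at once if the bottle is knocked over or shifted more than 30 mm (angle between bottle_center's own z axis and vertical above 0.4 rad or distance of bottle_center from where it was at the start of the episode above 0.03 m).
It fails at once if the bowl, spoon or fork is shifted more than 30 mm (distance of any of bowl, spoon, fork from where it was at the start of the episode above 0.03 m).
It also fails if it takes over 48 s, if anything falls off the work surface, if the arm or the gripper's body presses on something with over 40 N, if the wrist force passes 120 N, or if a joint passes its speed limit or range.

## Working session

There is one attempt and no reset: what is moved stays moved. The work goes in short steps, Python scripts to look and compute and a shell command to move; the robot and the scene stay as the last step left them, time stands still between calls to the robot, and variables do not carry over. Pictures are saved under pics/ and viewed, about 8 in all and at most 12, crops included, and the job is handed in when it is done.

```bash
mkdir -p pics; cat > h.py <<'E'
import numpy as np, cv2
from station import r
from scipy.spatial.transform import Rotation as R
def pts(name):
    m=r.camera_model(name); im,d=r.grab_frame(name)
    K=m["mtx"]; T=np.linalg.inv(np.array(m["camera_from_world"]))
    v,u=np.mgrid[:384,:512]
    x=(u-K[0][2])/K[0][0]*d; y=(v-K[1][2])/K[1][1]*d
    P=np.stack([x,-y,-d,np.ones_like(d)],-1)@T.T
    P=P[...,:3]; P[d==0]=np.nan
    return im,d,P,m
E
python3 - <<'E'
from h import *
print({k:np.round(v,3).tolist() if not np.isscalar(v) else v for k,v in r.get_obs().items()}, r.tcp_to_grasp)
a=[]
for n in("scene","top"):
    im,d,P,m=pts(n); np.savez(n,im=im,P=P); a.append(im); print(n,np.round(np.linalg.inv(m["camera_from_world"]),2).tolist(),sorted(m),(d>0).mean())
    cv2.imwrite(f"pics/{n}.png",cv2.resize(im,(800,600)))
E
```

```text
{'t': 0.0, 'qpos': [-1.337, 0.049, 0.098, 1.622, -0.0, 1.443], 'joint_velocities': [-0.001, -0.0, 0.001, 0.001, -0.001, 0.0], 'effort': [0.0, -33.879, 32.001, 0.02, -0.0, 0.0], 'position': [0.186, -0.491, 0.303], 'orientation': [-3.139, -0.0, 0.362], 'force': [0.224, -0.031, -0.419], 'wrist_torque': [-0.038, -0.039, 0.035], 'gripper_width': 0.08546850401427014} 0.0539
scene [[0.63, -0.55, 0.54, 1.21], [0.77, 0.46, -0.44, -0.47], [-0.01, 0.7, 0.72, 1.11], [0.0, 0.0, 0.0, 1.0]] ['camera_from_world', 'mtx'] 0.9962514241536459
top [[-0.01, 1.0, -0.1, 0.38], [-1.0, -0.01, 0.01, 0.08], [0.01, 0.1, 1.0, 1.42], [0.0, 0.0, 0.0, 1.0]] ['camera_from_world', 'mtx'] 0.9961751302083334
```

View pics/scene.png

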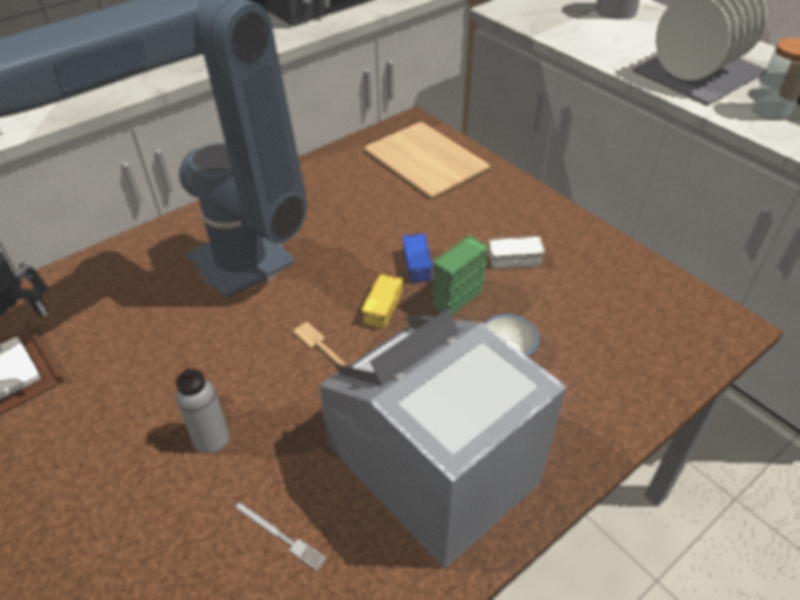

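View pics/top.png

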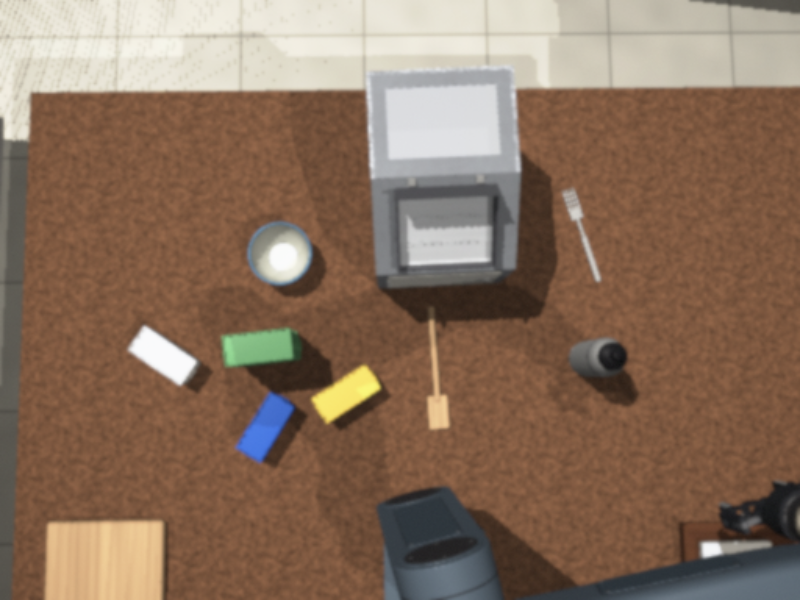

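The scene view shows the green stack at (460,272), the bottle at (203,410) and the return box at (445,430). In the top view the stack's lid is at (258,347), the mouth at (447,228) facing the robot, the spoon at (436,370) and the bottle at (600,356).

```bash
python3 - <<'E'
from h import *
for n in("top","scene"):
    z=np.load(n+".npz"); im,P=z["im"],z["P"]; h=cv2.cvtColor(im,cv2.COLOR_BGR2HSV)
    g=(h[...,0]>45)&(h[...,0]<80)&(h[...,1]>80)&(P[...,2]>.02)&(P[...,0]<.8)
    zt=np.nanpercentile(P[g][:,2],97); 
    t=g&(abs(P[...,2]-zt)<.005); q=P[t]
    rc=cv2.minAreaRect((q[:,:2]*1000).astype(np.float32)); print(n,"stack ztop",zt,t.sum(),rc,"minz",P[g][:,2].min())
    # box top
    b=(abs(P[...,2]-.285)<.006)&(P[...,0]>.4)&(abs(P[...,1])<.4); q=P[b]
    print("boxtop",np.median(q[:,2]),cv2.minAreaRect((q[:,:2]*1000).astype(np.float32)))
    # box front/side
    for lo,hi in((.03,.18),):
        b=(P[...,2]>lo)&(P[...,2]<hi)&(P[...,0]>.35)&(abs(P[...,1])<.3)&(h[...,1]<60); q=P[b]
        if len(q): print("body",np.percentile(q[:,:2],[1,50,99],axis=0).round(3).tolist(),len(q))
z=np.load("top.npz");im,P=z["im"],z["P"]
for (u,v) in[(447,228),(447,270),(447,279),(447,188),(380,200),(385,280),(510,280),(368,72),(513,67),(520,172),(370,178),(447,176),(600,356),(612,356),(282,255),(436,310),(438,428),(570,190),(597,280),(345,393),(265,427)]:
    print((u,v),P[int(v*.64),int(u*.64)].round(3))
E
```

```text
top stack ztop 0.1431552766924768 36 ((419.7093505859375, 307.7356262207031), (37.07958984375, 120.78172302246094), 19.559850692749023) minz 0.022788793703467647
boxtop 0.2845317370407898 ((771.2373046875, -8.683387756347656), (224.7733917236328, 240.47024536132812), 1.9617972373962402)
body [[0.383, -0.295], [0.56, -0.053], [0.676, 0.295]] 1256
scene stack ztop 0.14126714873232177 242 ((439.52093505859375, 310.8774719238281), (56.729190826416016, 125.60237121582031), 6.5978593826293945) minz 0.04254374729821753
boxtop 0.2834632874369026 ((771.9008178710938, -9.807113647460938), (221.29322814941406, 243.12124633789062), 2.0674571990966797)
body [[0.426, -0.296], [0.819, -0.128], [0.886, 0.281]] 4270
(447, 228) [ 0.632 -0.017  0.232]
(447, 270) [ 0.567 -0.019  0.191]
(447, 279) [ 0.561 -0.025  0.112]
(447, 188) [ 0.684 -0.013  0.285]
(380, 200) [0.67  0.094 0.261]
(385, 280) [0.56  0.089 0.112]
(510, 280) [ 0.573 -0.158 -0.006]
(368, 72) [0.876 0.112 0.287]
(513, 67) [ 0.885 -0.124  0.286]
(520, 172) [ 0.709 -0.13   0.283]
(370, 178) [0.783 0.119 0.001]
(447, 176) [ 0.704 -0.014  0.285]
(600, 356) [ 0.418 -0.277  0.187]
(612, 356) [ 0.417 -0.293  0.197]
(282, 255) [0.625 0.291 0.01 ]
(436, 310) [ 0.515 -0.011  0.001]
(438, 428) [ 0.288 -0.01   0.009]
(570, 190) [ 0.753 -0.28   0.003]
(597, 280) [ 0.57  -0.33   0.002]
(345, 393) [0.356 0.168 0.044]
(265, 427) [0.294 0.317 0.043]
```

```bash
python3 -m jog '[[0,0,0,0,0,-1,1],[0,0,0,0,0,-1,1],[0,0,0,0,0,-1,1],[0,0,0,0,0,-1,1],[0,0,0,0,0,-1,1],[0,0,0,0,0,-1,1],[0,0,0,0,0,-1,1],[0,0,0,0,0,-1,1]]' 30
python3 -m jog '[[0,0,0,0,0,-1,1],[0,0,0,0,0,-1,1],[0,0,0,0,0,-1,1],[0,0,-0.5,0,0,0,1],[1,0.4,0,0,0,0,1],[1,0.4,0,0,0,0,1],[1,0.4,0,0,0,0,1],[1,0.4,0,0,0,0,1]]'
```

```text
t: 0.77
position: [0.1852, -0.4884, 0.2968]
orientation: [-3.136, -0.013, 1.36]
force: [0.1, -0.4, 0.4]
gripper_width: 0.0853
t: 1.43
position: [0.2067, -0.3825, 0.3033]
orientation: [-3.139, -0.027, 1.734]
force: [1.6, 0.5, 0.6]
gripper_width: 0.0855
```

```bash
python3 -m jog '[[1,0.5,0,0,0,0,1],[1,0.5,0,0,0,0,1],[1,0.5,0,0,0,0,1],[1,0.5,0,0,0,0,1],[1,0.5,0,0,0,0,1],[1,0.5,0,0,0,0,1],[1,0.5,0,0,0,0,1],[1,0.5,0,0,0,0,1]]'
python3 -m jog '[[1,0.5,0,0,0,0,1],[1,0.5,0,0,0,0,1],[1,0.5,0,0,0,0,1],[1,0.5,0,0,0,0,1],[1,0.5,0,0,0,0,1],[1,0.5,0,0,0,0,1],[1,0.5,0,0,0,0,1],[1,0.5,0,0,0,0,1]]'
python3 -m jog '[[1,0.5,0,0,0,0,1],[1,0.5,0,0,0,0,1],[1,0.5,0,0,0,0,1],[1,0.5,0,0,0,0,1],[1,0.5,0,0,0,0,1],[1,0.5,0,0,0,0,1],[0,0,0,0,0,0,1],[0,0,0,0,0,0,1]]'
```

```text
t: 2.1
position: [0.2729, -0.1575, 0.3045]
orientation: [-3.137, -0.034, 1.727]
force: [0.7, -0.1, 0.3]
gripper_width: 0.0854
t: 2.77
position: [0.34, 0.0673, 0.3082]
orientation: [-3.136, -0.035, 1.725]
force: [1.2, -0.0, -0.7]
gripper_width: 0.0853
t: 3.43
position: [0.3902, 0.2409, 0.308]
orientation: [-3.129, -0.034, 1.735]
force: [0.2, 0.4, 0.4]
gripper_width: 0.0853
```

```bash
cat >> h.py <<'E'
def go(p,zdir,xdir):
    "total shift and turn, in row units, to bring TCP to p with tool z along zdir and tool x near xdir"
    o=r.get_obs(); Rc=R.from_euler('xyz',o["orientation"]).as_matrix()
    z=np.array(zdir,float); z/=np.linalg.norm(z); x=np.array(xdir,float); x-=z*(x@z); x/=np.linalg.norm(x)
    Rt=np.stack([x,np.cross(z,x),z],1)
    print("shift",(Rc.T@(np.array(p)-o["position"])/.025).round(2),"turn",(R.from_matrix(Rc.T@Rt).as_rotvec()/.12).round(2), "pos",np.round(o["position"],4),"t",o["t"],"f",np.round(o["force"],1),"q",np.round(o["qpos"],2))
E
python3 - <<'E'
from h import *
im,d,P,m=pts("wrist"); np.savez("w1",im=im,P=P); cv2.imwrite("pics/w1.png",im)
h=cv2.cvtColor(im,cv2.COLOR_BGR2HSV)
g=(h[...,0]>45)&(h[...,0]<80)&(h[...,1]>80)
for lo,hi in((.133,.15),(.136,.147)):
    q=P[g&(P[...,2]>lo)&(P[...,2]<hi)]
    print(len(q),np.median(q[:,2]),cv2.minAreaRect((q[:,:2]*1000).astype(np.float32)),np.percentile(q,[1,99],axis=0).round(3).tolist())
E
```

```text
7337 0.1382142485415932 ((439.2305908203125, 313.47406005859375), (54.573219299316406, 121.67542266845703), 6.202731132507324) [[0.408, 0.255, 0.135], [0.469, 0.373, 0.142]]
7241 0.13822605685466857 ((439.20947265625, 313.6684265136719), (54.573219299316406, 121.28443145751953), 6.202731132507324) [[0.408, 0.255, 0.137], [0.469, 0.373, 0.142]]
```

View pics/w1.png

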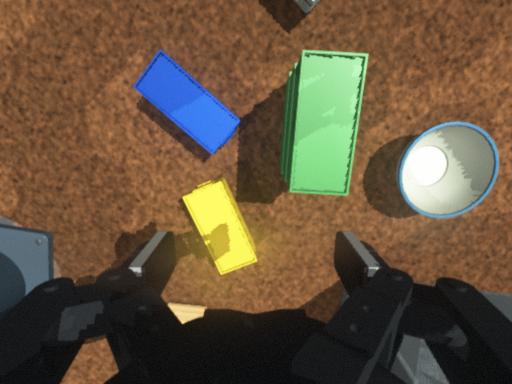

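The wrist view shows the green lid with corners about (302,52), (367,54), (350,195) and (290,190). The bowl is at (447,168), clear of the fingers. The lid measures 54.6 x 121 mm, centred at (0.439, 0.314), yaw 6.2°, rim at 0.141, all as the given sizes require.

```bash
python3 -c "
from h import *
go([.4392,.3137,.23],[0,0,-1],[-.108,.994,0])"
```

```text
shift [2.45 2.45 3.17] turn [-0.11 -0.29  0.46] pos [0.3901 0.2407 0.3078] t 3.4833 f [ 0.1 -0.6 -0.4] q [ 0.39 -0.12 -0.06  1.64  0.04  1.79]
```

```bash
python3 -m jog '[[0.5,0.5,0,-0.05,-0.15,0.25,1],[0.5,0.5,0,-0.05,-0.15,0.25,1],[0.5,0.5,0.6,0,0,0,1],[0.5,0.5,0.6,0,0,0,1],[0.5,0.5,0.6,0,0,0,1],[0,0,0.6,0,0,0,1],[0,0,0.6,0,0,0,1],[0,0,0,0,0,0,1]]'; python3 -c "
from h import *
go([.4392,.3137,.1825],[0,0,-1],[-.108,.994,0])"
```

```text
t: 4.15
position: [0.447, 0.3027, 0.2318]
orientation: [3.141, 0.006, 1.659]
force: [-0.7, 0.5, -0.6]
gripper_width: 0.0857
shift [ 0.48 -0.27  1.97] turn [ 0.    0.05 -0.16] pos [0.447  0.3027 0.2318] t 4.15 f [-0.7  0.5 -0.6] q [ 0.47  0.08 -0.01  1.48 -0.01  1.96]
```

```bash
python3 -m jog '[[0.25,-0.14,0,0,0.05,-0.1,1],[0.25,-0.14,0,0,0,-0.06,1],[0,0,0.4,0,0,0,1],[0,0,0.5,0,0,0,1],[0,0,0.5,0,0,0,1],[0,0,0.5,0,0,0,1],[0,0,0,0,0,0,1]]'; python3 -c "
from h import *
go([.4392,.3137,.1825],[0,0,-1],[-.108,.994,0])"
```

```text
t: 4.73
position: [0.439, 0.3133, 0.1857]
orientation: [3.135, -0.002, 1.677]
force: [-0.1, -0.3, -0.7]
gripper_width: 0.085
shift [0.02 0.01 0.13] turn [ 0.06 -0.02 -0.02] pos [0.439  0.3133 0.1857] t 4.7333 f [-0.1 -0.3 -0.7] q [ 0.5   0.08 -0.1   1.38 -0.    1.96]
```

```bash
python3 -m jog '[[0,0,0.13,0,0,0,1],[0,0,0,0,0,0,0],[0,0,0,0,0,0,0],[0,0,0,0,0,0,0],[0,0,0,0,0,0,0],[0,0,0,0,0,0,0],[0,0,0,0,0,0,0],[0,0,0,0,0,0,0]]' 40;python3 -m jog '[[0,0,-0.2,0,0,0,0],[0,0,-0.3,0,0,0,0],[0,0,-0.4,0,0,0,0],[0,0,-0.6,0,0,0,0],[0,0,-0.6,0,0,0,0],[0,0,-0.6,0,0,0,0],[0,0,-0.6,0,0,0,0],[0,0,-0.6,0,0,0,0]]'
```

```text
t: 5.4
position: [0.4396, 0.3136, 0.1843]
orientation: [3.131, -0.003, 1.677]
force: [0.7, 0.5, -1.1]
gripper_width: 0.0536
t: 6.07
position: [0.4369, 0.3122, 0.2864]
orientation: [3.138, -0.001, 1.677]
force: [0.6, 0.1, -0.4]
gripper_width: 0.0534
```

```bash
python3 -m jog '[[0,0,-0.8,0,0,0,0],[0,0,-0.8,0,0,0,0],[0,0,-0.8,0,0,0,0],[0,0,-0.8,0,0,0,0],[0,0,-0.4,0,0,0,0],[0,0,0,0,0,0,0]]'; python3 - <<'E'
from h import *
d=np.array([.573,.021,-.819]); M=np.array([.630,-.0142,.232])
go(M-.18*d,d,[-.036,1,0])
im,_,P,m=pts("wrist"); cv2.imwrite("pics/w2.png",im)
h=cv2.cvtColor(im,cv2.COLOR_BGR2HSV)
g=(h[...,0]>45)&(h[...,0]<80)&(h[...,1]>80)
q=P[g&(P[...,2]>.2)]; print("held",len(q),np.nanpercentile(q,[1,50,99],axis=0).round(3).tolist())
im,_,P,m=pts("scene"); cv2.imwrite("pics/s2.png",im[120:340,150:430])
E
```

```text
t: 6.57
position: [0.4364, 0.312, 0.3924]
orientation: [3.124, -0.006, 1.677]
force: [-0.1, -0.3, -1.3]
gripper_width: 0.0534
shift [-13.51   2.19   0.47] turn [-4.95 -0.23  0.55] pos [0.4364 0.312  0.3924] t 6.5667 f [-0.1 -0.3 -1.3] q [ 0.5   0.11  0.34  1.79 -0.    1.96]
held 23146 [[0.406, 0.286, 0.337], [0.434, 0.333, 0.348], [0.463, 0.375, 0.402]]
```

View pics/w2.png

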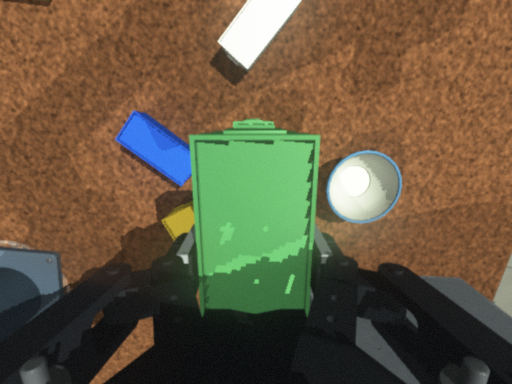

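View pics/s2.png

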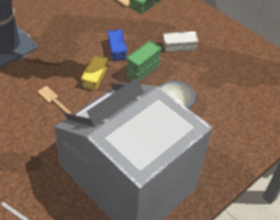

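The wrist view shows the tier held square between the pads, with corners (192,135) to (318,135). The scene crop shows the two lower tiers still stacked at (143,60).

```bash
python3 -m jog '[[-0.5,0,0,0,0,0.2,0],[-0.9,0,0,0,0,0.3,0],[-1,0,0,0,0,0,0],[-1,0,0,-0.4,0,0,0],[-1,0,0,-0.5,0,0,0],[-1,0,0,-0.5,0,0,0],[-1,0,0,-0.5,0,0,0],[-1,0,0,-0.5,0,0,0]]'; python3 -m jog '[[-1,0,0,-0.5,0,0,0],[-1,0,0,-0.5,0,0,0],[-1,0,0,-0.5,0,0,0],[-1,0,0,-0.5,0,0,0],[-1,0,0,-0.4,0,0,0],[-0.5,0,0,0,0,0,0],[0,0,0,0,0,0,0]]'; python3 - <<'E'
from h import *
d=np.array([.573,.021,-.819]); M=np.array([.630,-.0142,.232])
go(M-.18*d,d,[-.036,1,0])
E
```

```text
t: 7.33
position: [0.4442, 0.1188, 0.3744]
orientation: [2.852, 0.003, 1.614]
force: [0.2, -0.3, -1.7]
gripper_width: 0.0534
t: 7.92
position: [0.4402, -0.0316, 0.3581]
orientation: [2.569, 0.008, 1.598]
force: [-0.7, 0.2, -1.5]
gripper_width: 0.0534
shift [0.45 3.39 1.16] turn [-0.32  0.1  -0.03] pos [ 0.4402 -0.0316  0.3581] t 7.9167 f [-0.7  0.2 -1.5] q [-0.33 -0.68 -0.46  1.25  0.18  1.27]
```

```bash
python3 -m jog '[[0.15,0.3,0,-0.3,0.1,0,0],[0.15,0.6,0.2,0,0,0,0],[0.15,0.7,0.3,0,0,0,0],[0,0.8,0.3,0,0,0,0],[0,0.7,0.2,0,0,0,0],[0,0.3,0,0,0,0,0],[0,0,0,0,0,0,0]]'; python3 - <<'E'
from h import *
d=np.array([.573,.021,-.819]); M=np.array([.630,-.0142,.232])
go(M-.18*d,d,[-.036,1,0])
for n in("top","wrist"):
    im,_,P,m=pts(n)
    h=cv2.cvtColor(im,cv2.COLOR_BGR2HSV)
    g=(h[...,0]>45)&(h[...,0]<80)&(h[...,1]>80)
    q=P[g&(P[...,2]>.2)]; 
    if len(q): print(n,"held",len(q),np.nanpercentile(q,[1,50,99],axis=0).round(3).tolist())
    cv2.imwrite(f"pics/{n}3.png",im)
E
```

```text
t: 8.5
position: [0.5208, -0.0179, 0.3711]
orientation: [2.557, -0.01, 1.593]
force: [-0.4, 0.5, -1.8]
gripper_width: 0.0535
shift [-0.    0.38 -0.14] turn [-0.22 -0.   -0.14] pos [ 0.5208 -0.0179  0.3711] t 8.5 f [-0.4  0.5 -1.8] q [-0.23 -0.47 -0.31  1.15  0.15  1.36]
top held 852 [[0.521, -0.074, 0.319], [0.552, 0.005, 0.336], [0.583, 0.043, 0.353]]
wrist held 22319 [[0.513, -0.043, 0.319], [0.543, 0.005, 0.334], [0.565, 0.045, 0.379]]
```

View pics/wrist3.png

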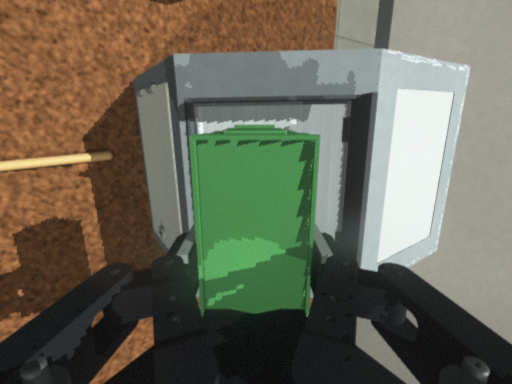

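The wrist view shows the tier (190..318, 135..310) centred over the mouth opening (190..350, 100 and below), between lip and hood and square to it.

```bash
python3 -m jog '[[0,0.3,0,-0.22,0,-0.14,0],[0,0,0.4,0,0,0,0],[0,0,0.6,0,0,0,0],[0,0,0.6,0,0,0,0],[0,0,0.4,0,0,0,0],[0,0,0,0,0,0,0]]'; python3 - <<'E'
from h import *
d=np.array([.573,.021,-.819]); M=np.array([.630,-.0142,.232])
go(M-.0255*d,d,[-.036,1,0])
E
```

```text
t: 9.1
position: [0.551, -0.0164, 0.3282]
orientation: [2.537, -0.002, 1.604]
force: [-0.4, -0.4, -1.1]
gripper_width: 0.0538
shift [-0.02  0.41  3.94] turn [-0.05  0.   -0.03] pos [ 0.551  -0.0164  0.3282] t 9.1 f [-0.4 -0.4 -1.1] q [-0.21 -0.42 -0.38  1.02  0.14  1.37]
```

```bash
python3 -m jog '[[0,0.3,0,-0.05,0,0,0],[0,0.03,0.4,0,0,0,0],[0,0.03,0.5,0,0,0,0],[0,0.03,0.5,0,0,0,0],[0,0,0.5,0,0,0,0],[0,0,0.4,0,0,0,0],[0,0,0,0,0,0,0]]'; python3 - <<'E'
from h import *
d=np.array([.573,.021,-.819]); M=np.array([.630,-.0142,.232])
go(M-.0255*d,d,[-.036,1,0])
E
```

```text
t: 9.68
position: [0.5953, -0.0152, 0.2897]
orientation: [2.523, -0.001, 1.603]
force: [-4.6, -1.8, 0.7]
gripper_width: 0.0532
shift [-0.01 -0.2   1.67] turn [ 0.06  0.01 -0.03] pos [ 0.5953 -0.0152  0.2897] t 9.6833 f [-4.6 -1.8  0.7] q [-0.19 -0.31 -0.38  0.89  0.13  1.39]
```

```bash
python3 -m jog '[[0,-0.15,0.4,0.05,0,0,0],[0,0,0.5,0,0,0,0],[0,0,0.5,0,0,0,0],[0,0,0.3,0,0,0,0],[0,0,0,0,0,0,0]]'; python3 - <<'E'
from h import *
d=np.array([.573,.021,-.819]); M=np.array([.630,-.0142,.232])
go(M-.0255*d,d,[-.036,1,0])
im,_,P,m=pts("wrist"); cv2.imwrite("pics/w4.png",im)
E
```

```text
t: 10.1
position: [0.6173, -0.0144, 0.2528]
orientation: [2.53, -0.0, 1.603]
force: [-3.8, -0.5, -0.2]
gripper_width: 0.0533
shift [-0.01 -0.06 -0.05] turn [ 0.    0.02 -0.02] pos [ 0.6173 -0.0144  0.2528] t 10.1 f [-3.8 -0.5 -0.2] q [-0.18 -0.24 -0.4   0.81  0.12  1.4 ]
```

View pics/w4.png

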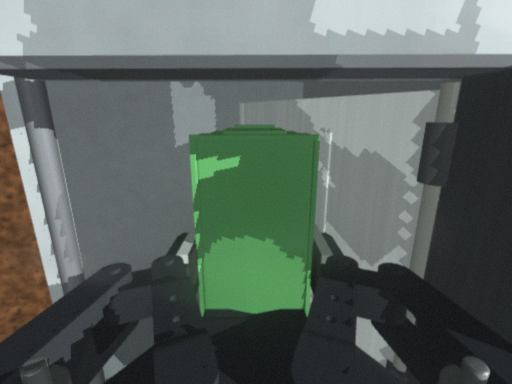

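The wrist view shows the tier (190..318, 130..310) sunk through the opening, the lower lip at left and the hinge at right, with the flap held in.

```bash
python3 -m jog '[[0,0,0,0,0,0,1],[0,0,0,0,0,0,1],[0,0,0,0,0,0,1],[0,0,0,0,0,0,1],[0,0,0,0,0,0,1],[0,0,0,0,0,0,1],[0,0,0,0,0,0,1],[0,0,0,0,0,0,1]]'; python3 - <<'E'
from h import *
im,_,P,m=pts("wrist"); cv2.imwrite("pics/w5.png",im)
E
```

```text
t: 10.82
position: [0.6089, -0.0143, 0.2453]
orientation: [2.554, -0.003, 1.599]
force: [-5.6, 0.7, 0.5]
gripper_width: 0.0854
```

View pics/w5.png

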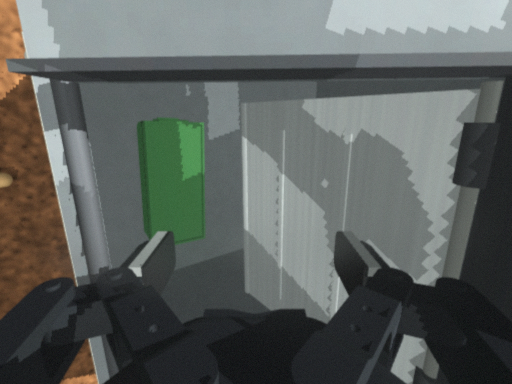

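The tier has dropped inside (green at (172,180), below the flap). The flap pushed the tool about 11 mm down the slope, so I'll correct that while backing out.

```bash
python3 -m jog '[[0,0.3,-0.2,0,0,0,0.5],[0,0.2,-0.5,0,0,0,0.5],[0,0,-0.7,0,0,0,0.5],[0,0,-0.8,0,0,0,0.5],[0,0,-0.8,0,0,0,0.5],[0,0,-0.8,0,0,0,0.5],[0,0,-0.8,0,0,0,0.5],[0,0,-0.8,0,0,0,0.5]]'; python3 -m jog '[[0,0,-0.8,0,0,0,0.5],[0,0,-0.8,0,0,0,0.5],[0,-0.8,-0.8,0,0,0,0.5],[0,-1,-0.5,0,0,0,0.5],[0,-1,0,0,0,0,0.5],[0,-1,0,0,0,0,0.5],[0,-0.5,0,0,0,0,0.5],[0,0,0,0,0,0,0.5]]';  python3 - <<'E'
from h import *
im,_,P,m=pts("wrist"); im2,_,P2,_=pts("top"); im3,_,P3,_=pts("scene")
cv2.imwrite("pics/end.png",np.hstack([cv2.resize(im,(400,300)),cv2.resize(im2,(400,300))]))
cv2.imwrite("pics/end_s.png",im3)
h=cv2.cvtColor(im3,cv2.COLOR_BGR2HSV)
g=(h[...,0]>45)&(h[...,0]<80)&(h[...,1]>80)&(P3[...,2]>.02)&(P3[...,0]<.8)
q=P3[g];zt=np.percentile(q[:,2],97);q=q[abs(q[:,2]-zt)<.005]
print("stack",zt,cv2.minAreaRect((q[:,:2]*1000).astype(np.float32)))
# flap plane: signed depth below fascia in opening
d=np.array([.573,.021,-.819]); M=np.array([.630,-.0142,.232]); u=np.array([.819,.03,.573])
for Q in(P,P2):
    s=(Q-M)@d; a=(Q-M)@u; k=(abs(a)<.06)&(abs(Q[...,1]+.0142)<.06)&(abs(s)<.15)
    print(k.sum(),np.percentile(s[k],[5,50,95]).round(4) if k.any() else "")
    for lo in(-.05,0,.03):
        kk=k&(a>lo)&(a<lo+.02); print("  slope",lo,np.median(s[kk]).round(4) if kk.any() else None)
E
```

```text
t: 11.53
position: [0.5429, -0.017, 0.3706]
orientation: [2.55, -0.002, 1.597]
force: [0.4, -0.3, 0.4]
gripper_width: 0.0428
t: 12.2
position: [0.4145, -0.0219, 0.3979]
orientation: [2.493, 0.014, 1.597]
force: [-0.8, -0.2, 1.3]
gripper_width: 0.0428
stack 0.09520422816905068 ((439.69049072265625, 312.25238037109375), (57.6639518737793, 119.07941436767578), 6.987935543060303)
8722 [-0.0001  0.0013  0.0025]
  slope -0.05 0.0013
  slope 0 0.0012
  slope 0.03 0.0013
1825 [-0.0021  0.0016  0.0053]
  slope -0.05 0.0015
  slope 0 0.0017
  slope 0.03 0.0019
```

View pics/end.png

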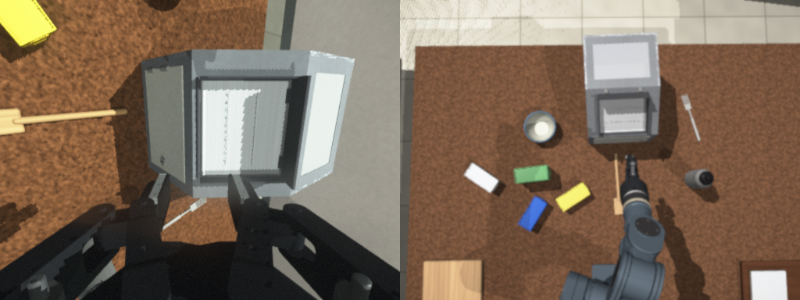

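View pics/end_s.png

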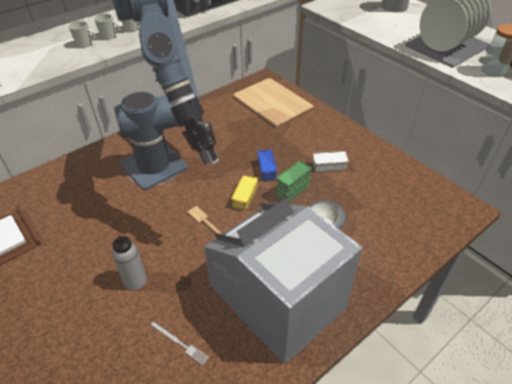

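The end views show the flap shut (wrist view, about (245,130)): it lies flat and parallel to the fascia. The two lower tiers stand at (293,180) in the scene view, and the bottle, bowl, spoon and fork look unmoved. The robot touches nothing.

```bash
python3 -m jog '[[0,0,0,0,0,0,0.5],[0,0,0,0,0,0,0.5],[0,0,0,0,0,0,0.5],[0,0,0,0,0,0,0.5]]'; python3 -c "
from station import r; print(r.sign_off())"
```

```text
t: 12.68
position: [0.419, -0.0221, 0.4012]
orientation: [2.489, 0.015, 1.599]
force: [0.3, -0.3, 0.7]
gripper_width: 0.0428
the job is handed in; nothing more can be done
None
```

I lifted the top green tier off the stack, pushed it square through the flap to about 43 mm inside the fascia, and let go. I then backed out and handed the job in at 12.7 s; the hand-in gives no verdict.

- **Tier:** the wrist camera saw it lying inside the box after release. With the flap shut I could not see it at rest, so its final position is not confirmed.
- **Flap:** it lies flat and parallel to the fascia, with depth agreeing to within 1 mm along the slope. My estimate puts it about 1.5 mm below the face instead of 4 mm, within the calibration error.
- **Lower tiers:** still stacked, with their top at 0.095 m and centre at (0.440, 0.312). That is within about 2 mm of the first measurement.
- **Bystanders:** the bottle, bowl, spoon and fork look unmoved in the final pictures; I did not measure them again.
- **Disagreement:** while the gripper opened, the flap pushed the tool about 11 mm down the slope. The measured force was about 6 N, and I corrected the offset on the way out.

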